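Find the stop switch that will not latch and turn it to the pointer

ROBOT

A 6-joint arm with a two-finger parallel gripper is mounted at the origin on a cart in front of the work surface, level with it; the furniture and walls round the work are solid. World frame = base frame: x ahead of the robot, y to its left, z up, the work surface at z = 0. Lengths are in m, angles in degrees, forces in N, time in s.
With the tool pointing down it reaches from about 0.375 to 0.925 m from the base axis. Payload 5.7 kg.
Tool frame: the origin (TCP) lies at the centre of the arm's flange, where the gripper is bolted on; the fingertips stand ahead of it and the grasp point (between the pads) lies 155 mm ahead of it (finger_overhang is the z of the fingertips in the tool frame, in m); z points along the fingers, y is the line along which they close (so a half turn about z gives the same grasp; the last joint's range is limited). The gripper opens to 85 mm and grips with 20 to 120 N. Pads are 22 mm wide; open, the fingers measure 114 mm over their backs; the gripper's body (76 mm by 85 mm) begins 54 mm behind the grasp point. The pads swing forward as they close: fully open they stand 13 mm farther back than shut.
Start: joints at [-79.303, 20.558, 86.54, -0, 72.909, -6.595], TCP at [0.178, -0.573, 0.405] pointing down, gripper open.
Joint ranges: [-170.27, 170.27], [-57.76, 135], [12.27, 136.19], [-55.21, 235.2], [11.17, 155.16], [-170.74, 170.74]. Speed limits (degrees/s): [136.94, 136.94, 180, 180, 180, 180].

INTERFACE

Orientations are given as a 3x3 rotation matrix whose columns are the frame's x, y, z axes.
In Python, from bench import observe, read_camera, camera_info, hand_in, finger_overhang gives the robot as it stands.
- The arm moves only by the tool send_rows, never from a script. Its argument "commands" is one flat list of numbers, 6 for each row, row after row: the shift along the tool's x, y, z in m, then the turn, a rotation vector about the tool's x, y, z in degrees. A call has 1 to 5 rows; each row is the pose to reach, as a shift and turn from the pose commanded when the call began, along the tool's axes at that moment; what a row does not reach only later rows make up. A row lasts 1/8 s, in which the tool goes at most 62.5 mm and 10.7 degrees, less where a joint would pass 70% of its speed; a pose out of reach is approached as far as the arm can. A call with a gripper value outside its range is refused whole. "claw" is the opening, from 0 (shut) to 1 (fully open), set as the call begins (left out, the last holds). The fingers move at their own pace and stop on an object; "grip_force" is the grip in N (left out, the last holds). Time passes only in rows, so rows that repeat a pose let the fingers close. It gives the time, the measured TCP pose, the force, the opening and the grip force at its end, in the units of the state.
- observe(): the state, without advancing time (a new reading comes with each control period).
- read_camera(name): name is "scene" or "top" or "wrist"; returns (picture, depth): 384x512x3 uint8, red, green, blue; 384x512 float32, m along the optical axis (not along the pixel's ray), 0 where there is no reading.
- camera_info(name): a dict with "K" (3x3 intrinsics, pixels), "dist" ([k1, k2, p1, p2, k3] as OpenCV has them; the pictures are not rectified), "eye" and "orientation" of the camera in the world. Camera axes: x right, y up, looking along -z (the intrinsics and any distortion apply to the point x, -y, -z); pixel columns grow to the right and rows downward; lengths in m; the calibration is good to about 2 mm. A picture is of the moment at which its call begins: read the wrist's pose just before it. camera_info takes no time and is no camera call; for the wrist camera it gives the pose at the moment of the call.
- hand_in(): hands the job in; it is judged then, once.
The state is a dict: "time_s": time; "qpos": joint angles; "dq": joint speeds; "joint_efforts": joint torques, N m; "position": TCP position; "ee_rot": TCP orientation; "force": force on the tool from outside, world axes, zero at the start; "ft_torque": the same for the moment, N m; "finger_gap": opening from 0.0 (shut) to 1.0 (fully open); "grasp_force": force on a finger pad.
Only numpy, scipy, OpenCV 4.12 (cv2) and the standard library are available. Lean on these libraries where they do the work, as an engineer would, in place of code of your own. Each camera call takes 0.05 s, during which the arm holds its last target. There are 200 camera calls.

TASK

One of the three spare stop switches on the turntable will not latch: find it by pressing the buttons, and leave the two sound ones latched down. Then turn the turntable by its rim pegs until the faulty switch squarely faces the fixed pointer, ready to be replaced, with all three switches still standing in their rings and the things beside the turntable left alone.

Things in the scene. Friction and masses are not known exactly. Their poses are not given: they have to be found in the camera images.
- switch_a_top (a point): Switch a, top centre of its button (moves with it): 88 mm above the table with the button up, 78 mm fully down; z up. The three switches look exactly alike: black round body 52 mm across, 34 mm tall, and above it an aluminium mushroom button 36 mm across, 10 mm thick. Which switch stands where changes.
- switch_a_button (a joint): button travel: 0 up, 0.010 m fully down (hard stop). A sound one has a friction catch: it takes about 4 N and stays as far down as it is pushed, so press fully; the faulty one takes 2 to 6 N to push down and springs up when let go. Exactly one of the three is faulty; until pressed they cannot be told apart.
- switch_b_top (a point): Switch b, alike in all: the same point (see switch_a_top). Every switch stands loose (about 2 mm play) in an aluminium ring 9 mm high on the turntable, its centre 80 mm from the turntable's axis.
- switch_b_button (a joint): As switch_a_button, for this switch.
- switch_c_top (a point): Switch c, alike in all: the same point (see switch_a_top).
- switch_c_button (a joint): As switch_a_button, for this switch.
- foot: fixed round steel foot of the turntable, 190 mm across, 13 mm high, carrying the turntable and, on its -x side, the pointer; origin on the axis at table height, z up. The whole foot is set down turned by up to 0.6 rad either way.
- turntable (a joint): angle of the turntable (rad), growing anticlockwise seen from above, 0 at the start; no stops or detents within two turns either way. Its bearing drags with about 0.25 N m (2 to 3 N at a rim peg), so it stays where it is left.
- turntable_centre (a point): middle of the top face of the turntable, a plain plywood disc 260 mm across and 18 mm thick, top 32 mm above the table, on a fixed steel foot; z along its axis, up. A flat bolt 8 mm high stands there.
- peg_1 (a point): top of one of three upright steel pegs near the turntable's rim, for pushing it round: 14 mm thick, 34 mm tall (top 66 mm above the table), 115 mm from the axis. Counted round from the pointer they start at 0, 130 and 230 degrees, the switches at 80, 180 and 280. Turns with the disc.
- peg_2 (a point): The same for another peg (see peg_1).
- peg_3 (a point): The same for another peg (see peg_1).
- pointer_tip (a point): inner tip of the fixed index pointer, a small aluminium arrowhead on a steel upright just outside the rim on the robot's side, 34 mm high, 137 mm from the axis, its tip aimed at the axis. It does not turn.
- front_spot (a point): fixed point on the line from the pointer to the axis, 80 mm from the axis, 32 mm above the table: the centre of a switch that squarely faces the pointer lies straight above it.
- sanding_block_mid (a point): bystander: cork sanding block, 65x100x30 mm, its centre, loose beside the turntable
- screw_tin_mid (a point): bystander: round open tin of screws, 84 mm across, 29 mm tall, its centre, loose beside the turntable
- block_plane_mid (a point): bystander: small metal block plane, 48x161x55 mm, a point 15 mm up at its middle, loose beside the turntable
Things that resemble listed ones, but are neither listed nor needed, are in the scene too. Leave any brown or yellow look-alike of the part that bears switch_c_top alone.

How it is judged:
By the outcome, as a careful person would: the job done as asked, in the order asked, and still so for the second after the job is handed in, with the robot touching nothing.
It also fails if it takes over 48 s, if anything falls off the work surface, if the arm or the gripper's body presses on something with over 40 N, if the wrist force passes 120 N, or if a joint passes its speed limit or range.

## Working session

There is one attempt and no reset: what is moved stays moved. The work goes in short steps, Python scripts to look and compute and a tool call to move; the robot and the scene stay as the last step left them, time stands still between calls to the robot, and variables do not carry over. Pictures are saved under pics/ and viewed, at most 10 in all, crops included, and the job is handed in when it is done.

Besides the shell and the picture viewer there is one more tool, called after "Call:" in YAML: its name, and indented under it one key for each argument. send_rows: Moves the arm, as the interface text tells. Its arguments: {"type":"object","properties":{"commands":{"type":"array","items":{"type":"number"}},"claw":{"type":"number"},"grip_force":{"type":"number"}},"required":["commands"]}

```bash
mkdir -p pics; cat > h.py <<'E'
import numpy as np, cv2
from bench import *
def snap(n,f):
    ci=camera_info(n); im,d=read_camera(n); cv2.imwrite('pics/'+f+'.png',im[:,:,::-1]); np.savez('pics/'+f+'.npz',im=im,d=d,K=ci['K'],dist=ci['dist'],eye=ci['eye'],R=ci['orientation']); return im,d,ci
def load(f): return np.load('pics/'+f+'.npz')
def cloud(z):
    d=z['d'];h,w=d.shape
    u,v=np.meshgrid(np.arange(w),np.arange(h))
    p=cv2.undistortPoints(np.stack([u,v],-1).reshape(-1,1,2).astype(np.float64),z['K'],z['dist']).reshape(h,w,2)
    c=np.stack([p[...,0]*d,-p[...,1]*d,-d],-1)
    return c@z['R'].T+z['eye']
def proj(z,P):
    c=(np.atleast_2d(P)-z['eye'])@z['R']; c=c*[1,-1,-1]
    return cv2.projectPoints(c.reshape(-1,1,3),np.zeros(3),np.zeros(3),z['K'],z['dist'])[0].reshape(-1,2)
E
python3 - <<'E'
from h import *
a,_,_=snap('scene','s0'); b,_,_=snap('top','t0')
s=observe(); print(s, finger_overhang)
for n in('s0','t0'):
    z=load(n); print(z['eye'],z['R'].round(2).tolist(),z['K'][0,0])
E
```

```text
{'time_s': 0.1, 'qpos': array([-7.93036184e+01,  2.05949872e+01,  8.65932549e+01,  1.95340979e-03,
        7.29083885e+01, -6.59283162e+00]), 'dq': array([-0.09953614,  0.01403157, -0.08530145, -0.05138834,  0.1216776 ,
        0.01411365]), 'joint_efforts': array([-4.25217659e-04, -5.28654921e+01, -2.79348797e+01, -2.70008986e-04,
        4.85565790e-03,  1.39922625e-05]), 'position': array([ 0.17827437, -0.57256283,  0.40392203]), 'ee_rot': array([[ 9.54819786e-01,  2.97185292e-01, -2.81004410e-04],
       [ 2.97185339e-01, -9.54818364e-01,  1.66326493e-03],
       [ 2.25989704e-04, -1.67162866e-03, -9.99998577e-01]]), 'force': array([-0.27167359,  0.12222883, -0.57417599]), 'ft_torque': array([ 0.00491311, -0.0263133 , -0.01026566]), 'grasp_force': 0.0, 'finger_gap': 1.0021831916201553} 0.1734
[-0.28478546 -0.90247233  0.80324966] [[0.71, 0.36, -0.61], [-0.7, 0.33, -0.63], [-0.02, 0.87, 0.49]] 445.0654548191272
[4.85277967e-01 6.86468166e-04 1.34013226e+00] [[-0.01, 1.0, -0.07], [-1.0, -0.01, 0.01], [0.01, 0.07, 1.0]] 425.24553529311214
```

View pics/t0.png

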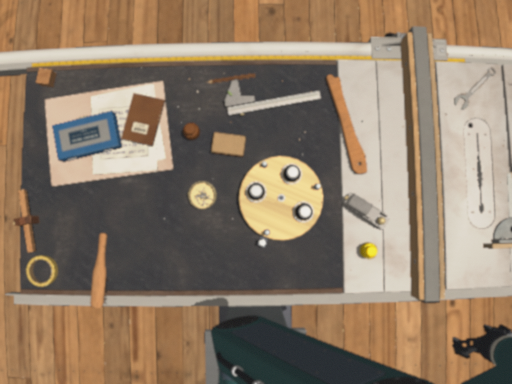

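View pics/s0.png

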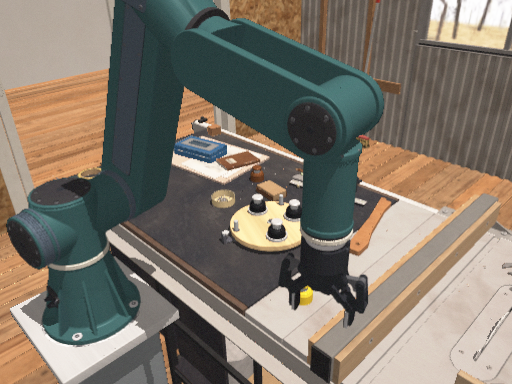

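The top view shows the turntable around (281,198). The switches are at (256,191), (291,173) and (304,212), the pegs near (264,163), (317,186) and (266,233), and the pointer at (262,243). Two things could be mistaken for switches: the brown knob at (191,130) and the yellow knob at (369,251). Both are off the turntable, so I'll leave them alone. I choose the three aluminium-capped ones on the disc.

```bash
python3 - <<'E'
from h import *
z=load('t0'); C=cloud(z); im=z['im']
print('table z',np.median(C[270:285,150:200,2]))
# disc top: z 25..40
yy,xx=np.mgrid[150:252,228:335]
S=C[150:252,228:335]
m=(S[...,2]>.022)&(S[...,2]<.042)&(im[150:252,228:335,0]>190)&(im[150:252,228:335,2]<190)
pts=S[m][:,:2].astype(np.float32); (c,r)=cv2.minEnclosingCircle(pts); print('disc',c,r,np.median(S[m][:,2]))
m=(S[...,2]>.045)
n,l,st,ce=cv2.connectedComponentsWithStats(m.astype(np.uint8))
for i in range(1,n):
    q=S[l==i]; print(st[i][4],ce[i]+[228,150],q.mean(0).round(4),q[:,2].max().round(4))
for u,v in [(262,243),(228,144),(202,195),(365,210),(369,251),(191,130)]: print(u,v,C[v,u].round(3))
c=cv2.resize(im[145:260,215:345],None,fx=5,fy=5,interpolation=cv2.INTER_CUBIC); cv2.imwrite('pics/c1.png',c[:,:,::-1])
E
```

```text
table z -0.0006956556698262117
disc (0.5820296406745911, -0.05269670858979225) 0.16444551944732666 0.032081549233217155
1 [229. 151.] [4.8530e-01 7.0000e-04 1.3401e+00] 1.3401
1 [234. 150.] [4.8530e-01 7.0000e-04 1.3401e+00] 1.3401
1 [252. 150.] [4.8530e-01 7.0000e-04 1.3401e+00] 1.3401
1 [318. 153.] [4.8530e-01 7.0000e-04 1.3401e+00] 1.3401
1 [267. 155.] [4.8530e-01 7.0000e-04 1.3401e+00] 1.3401
1 [250. 158.] [4.8530e-01 7.0000e-04 1.3401e+00] 1.3401
20 [263.9  162.95] [ 0.6685 -0.0325  0.0652] 0.0712
1 [258. 163.] [4.8530e-01 7.0000e-04 1.3401e+00] 1.3401
232 [291.15086207 172.5       ] [ 0.6361 -0.1123  0.0858] 1.3401
1 [251. 165.] [4.8530e-01 7.0000e-04 1.3401e+00] 1.3401
1 [273. 170.] [4.8530e-01 7.0000e-04 1.3401e+00] 1.3401
1 [264. 172.] [4.8530e-01 7.0000e-04 1.3401e+00] 1.3401
1 [328. 174.] [4.8530e-01 7.0000e-04 1.3401e+00] 1.3401
1 [282. 177.] [ 0.627  -0.0876  0.0483] 0.0483
1 [301. 177.] [4.8530e-01 7.0000e-04 1.3401e+00] 1.3401
1 [244. 178.] [4.8530e-01 7.0000e-04 1.3401e+00] 1.3401
1 [255. 181.] [ 0.6159 -0.0049  0.0464] 0.0464
233 [255.31759657 190.78540773] [ 0.5833 
[... 1401 characters left out ...]
 1.3401e+00] 1.3401
1 [331. 236.] [4.8530e-01 7.0000e-04 1.3401e+00] 1.3401
1 [234. 238.] [4.8530e-01 7.0000e-04 1.3401e+00] 1.3401
1 [237. 239.] [4.8530e-01 7.0000e-04 1.3401e+00] 1.3401
1 [254. 240.] [4.8530e-01 7.0000e-04 1.3401e+00] 1.3401
1 [302. 242.] [4.8530e-01 7.0000e-04 1.3401e+00] 1.3401
1 [229. 245.] [4.8530e-01 7.0000e-04 1.3401e+00] 1.3401
1 [320. 245.] [4.8530e-01 7.0000e-04 1.3401e+00] 1.3401
1 [303. 247.] [4.8530e-01 7.0000e-04 1.3401e+00] 1.3401
1 [286. 248.] [4.8530e-01 7.0000e-04 1.3401e+00] 1.3401
262 243 [ 0.426 -0.024  0.034]
228 144 [0.734 0.078 0.033]
202 195 [0.577 0.161 0.013]
365 210 [ 0.522 -0.341  0.051]
369 251 [ 0.397 -0.348  0.058]
191 130 [0.775 0.19  0.054]
```

View pics/c1.png

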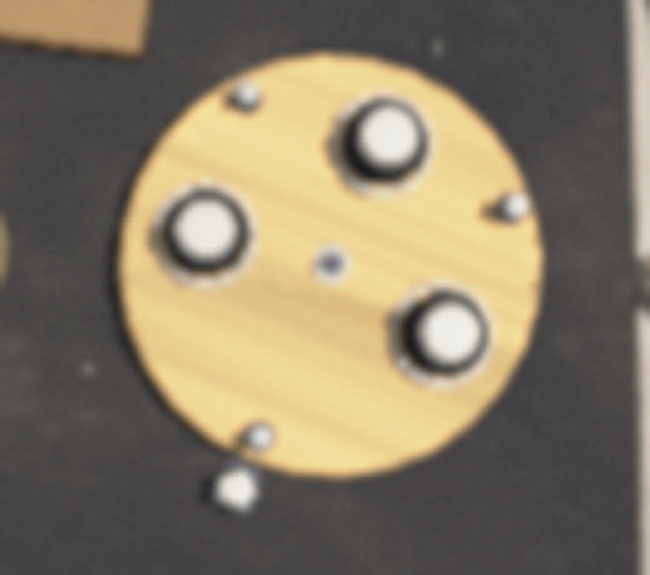

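```bash
cat > fit.py <<'E'
from h import *
from scipy.optimize import least_squares
def blobs(z,box,zlo,zhi,amin):
    u0,v0,u1,v1=box; C=cloud(z)[v0:v1,u0:u1]; im=z['im'][v0:v1,u0:u1].astype(int)
    m=(C[...,2]>zlo)&(C[...,2]<zhi)&(im.min(-1)>150)
    n,l,st,ce=cv2.connectedComponentsWithStats(m.astype(np.uint8))
    return [(ce[i]+[u0,v0],st[i][4]) for i in range(1,n) if st[i][4]>=amin]
E
python3 - <<'E'
from fit import *
z=load('t0')
im=z['im'].astype(int); box=(228,150,335,252)
# caps by brightness (colour neutral) 
m=((im.min(-1)>170)&(im.max(-1)-im.min(-1)<25)).astype(np.uint8); m[:150]=0;m[252:]=0;m[:,:228]=0;m[:,335:]=0
n,l,st,ce=cv2.connectedComponentsWithStats(m)
for i in range(1,n): 
    if st[i][4]>4: print(ce[i],st[i][4])
caps=[ce[i] for i in range(1,n) if st[i][4]>70]
pegs=[(263.9,162.95),(317.1,185.7),(266.4,231.6)]
def model(p):
    a=np.radians(p[2]+np.array([80,180,280,0,130,230]));r=np.array([80]*3+[115]*3)/1000
    return np.c_[p[0]+r*np.cos(a),p[1]+r*np.sin(a),[.088]*3+[.066]*3]
obs=np.array(caps+pegs)
def match(p):
    q=proj(z,model(p)); 
    return np.concatenate([min(((o-q[k]) for k in ks),key=np.linalg.norm) for o,ks in zip(obs,[(0,1,2)]*3+[(3,4,5)]*3)])
s=least_squares(match,[.57,-.085,158]); print(s.x,s.fun.round(2)); print(model(s.x).round(4))
# pos of pointer rough
E
```

```text
[264. 163.] 7
[292.55172414 171.52873563] 87
[317.875 185.875] 8
[255.94382022 190.30337079] 89
[281.54545455 197.54545455] 11
[304.92307692 211.03296703] 91
[267.  231.8] 10
[262.02941176 242.20588235] 34
[ 5.65540233e-01 -8.37098279e-02  1.56212976e+02] [ 0.21  0.03  0.4   0.18  0.27  0.06 -0.15  0.1  -0.63  0.07 -0.13 -0.43]
[[ 0.5211 -0.1502  0.088 ]
 [ 0.6387 -0.116   0.088 ]
 [ 0.5846 -0.006   0.088 ]
 [ 0.4603 -0.0373  0.066 ]
 [ 0.5976 -0.1941  0.066 ]
 [ 0.6687 -0.0329  0.066 ]]
```

Call:
send_rows:
  commands: [0.05,-0.04,0,0,0,0,0.1,-0.08,0,0,0,0,0.15,-0.12,0,0,0,0,0.17,-0.17,0,0,0,0,0.2,-0.22,0,0,0,0]
  claw: 0

```text
time_s: 0.72
position: [0.3039, -0.3013, 0.4043]
ee_rot: [[0.955, 0.297, -0.0], [0.297, -0.955, 0.001], [-0.0, -0.001, -1.0]]
force: [1.2, 0.8, -0.0]
finger_gap: 0.0
grasp_force: 0.0
```

Call:
send_rows:
  commands: [0.05,-0.016,0.01,0,0,0,0.1,-0.033,0.03,0,0,0,0.15,-0.049,0.06,0,0,0,0.2,-0.065,0.09,0,0,0,0.253,-0.082,0.115,0,0,0]

```text
time_s: 1.35
position: [0.522, -0.1485, 0.2883]
ee_rot: [[0.955, 0.297, -0.001], [0.297, -0.955, 0.0], [-0.001, -0.001, -1.0]]
force: [0.9, -2.0, 1.1]
finger_gap: -0.002
grasp_force: 0.0
```

Call:
send_rows:
  commands: [0,0,0.01,0,0,0,0,0,0.02,0,0,0]

```text
time_s: 1.6
position: [0.5206, -0.1497, 0.2689]
ee_rot: [[0.954, 0.298, -0.002], [0.298, -0.954, 0.0], [-0.001, -0.001, -1.0]]
force: [-0.2, 0.5, -0.3]
finger_gap: 0.005
grasp_force: 0.0
```

```bash
python3 - <<'E'
from h import *
im,d,ci=snap('wrist','w1'); s=observe(); print(s['position'],s['force'])
z=load('w1'); print('tip px',proj(z,s['position']+s['ee_rot']@[0,0,.173]),'cap',proj(z,[.5211,-.1502,.088]))
E
```

```text
[ 0.51978547 -0.1499599   0.2680013 ] [-0.93268001  0.46362171 -0.42087101]
tip px [[257.36860074 252.38837242]] cap [[259.17762695 242.93256637]]
```

View pics/w1.png

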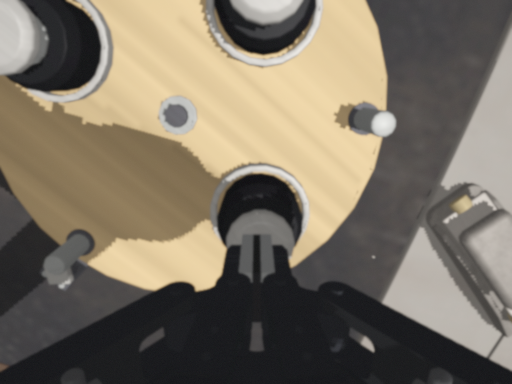

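The wrist view shows the closed fingertips centred over the cap at about (260,235), so I press.

Call:
send_rows:
  commands: [0,0,0.005,0,0,0,0,0,0.01,0,0,0,0,0,0.014,0,0,0]

```text
time_s: 2.02
position: [0.5208, -0.1506, 0.2562]
ee_rot: [[0.955, 0.297, 0.0], [0.297, -0.955, -0.001], [0.0, 0.001, -1.0]]
force: [-1.1, -0.9, 3.8]
finger_gap: -0.002
grasp_force: 1.9
```

Call:
send_rows:
  commands: [0,0,0.002,0,0,0,0,0,0.003,0,0,0]

```text
time_s: 2.28
position: [0.5211, -0.1502, 0.2529]
ee_rot: [[0.955, 0.297, 0.0], [0.297, -0.955, -0.001], [0.0, 0.001, -1.0]]
force: [-0.8, -3.0, 4.4]
finger_gap: 0.0
grasp_force: 1.9
```

Call:
send_rows:
  commands: [0,0,0.002,0,0,0,0,0,0.003,0,0,0]

```text
time_s: 2.52
position: [0.5214, -0.1505, 0.2512]
ee_rot: [[0.955, 0.298, 0.001], [0.298, -0.955, -0.002], [0.0, 0.002, -1.0]]
force: [-7.2, -4.1, 23.6]
finger_gap: -0.0
grasp_force: 12.2
```

Call:
send_rows:
  commands: [0,0,-0.004,0,0,0,0,0,-0.006,0,0,0]

```text
time_s: 2.78
position: [0.5212, -0.1495, 0.2556]
ee_rot: [[0.955, 0.297, 0.0], [0.297, -0.955, 0.001], [0.0, -0.001, -1.0]]
force: [0.1, -0.6, 0.1]
finger_gap: -0.0
grasp_force: 0.0
```

Call:
send_rows:
  commands: [0,0,-0.02,0,0,0,0,0,-0.035,0,0,0,0,0,-0.035,0,0,0]

```text
time_s: 3.15
position: [0.5217, -0.1499, 0.2917]
ee_rot: [[0.955, 0.297, 0.002], [0.297, -0.955, -0.001], [0.002, 0.001, -1.0]]
force: [0.9, 0.1, -0.6]
finger_gap: 0.001
grasp_force: 0.0
```

```bash
cat > caps.py <<'E'
from h import *
import sys
f=sys.argv[1]; snap('wrist',f); z=load(f); C=cloud(z); im=z['im'].astype(int)
m=((C[...,2]>.060)&(C[...,2]<.1)&(im.min(-1)>95)).astype(np.uint8); m[280:]=0
n,l,st,ce=cv2.connectedComponentsWithStats(m)
for i in range(1,n):
    if st[i][4]>80: q=C[l==i]; print(ce[i].round(),st[i][4],np.median(q,0).round(4),'z90',np.percentile(q[:,2],90).round(4))
s=observe(); print(s['position'],s['force'])
E
python3 caps.py w2
```

```text
[262.  15.] 2012 [ 0.6277 -0.1199  0.0872] z90 0.0885
[32. 45.] 3926 [ 0.5822 -0.0113  0.0873] z90 0.0885
[366. 121.] 428 [ 0.5959 -0.1941  0.0655] z90 0.0664
[259. 218.] 2135 [ 0.5229 -0.1504  0.0773] z90 0.0784
[ 73. 251.] 279 [ 0.4582 -0.04    0.0654] z90 0.0663
[ 0.5213266  -0.14985916  0.29101695] [ 0.40323419  0.16604328 -0.19208568]
```

Switch 1 latched, with its cap at about 77.5 mm. Next is the switch at (0.639,-0.116).

Call:
send_rows:
  commands: [0.06,0.0015,0,0,0,0,0.1225,0.0025,0,0,0,0,0.1225,0.0025,0.015,0,0,0,0.1225,0.0025,0.024,0,0,0,0.1225,0.0025,0.03,0,0,0]

```text
time_s: 3.82
position: [0.6371, -0.1158, 0.2594]
ee_rot: [[0.955, 0.297, -0.003], [0.297, -0.955, 0.001], [-0.003, -0.002, -1.0]]
force: [-2.1, 1.8, 5.3]
finger_gap: -0.0
grasp_force: 2.0
```

Call:
send_rows:
  commands: [0,0,0.003,0,0,0,0,0,0.006,0,0,0]

```text
time_s: 4.08
position: [0.6379, -0.116, 0.2549]
ee_rot: [[0.955, 0.297, -0.001], [0.297, -0.955, 0.0], [-0.001, -0.001, -1.0]]
force: [-3.4, 1.5, 3.7]
finger_gap: -0.002
grasp_force: 1.9
```

Call:
send_rows:
  commands: [0,0,0.003,0,0,0,0,0,0.004,0,0,0]

```text
time_s: 4.32
position: [0.6385, -0.116, 0.2514]
ee_rot: [[0.955, 0.297, -0.0], [0.297, -0.955, -0.0], [-0.0, 0.0, -1.0]]
force: [-6.9, 0.8, 14.2]
finger_gap: 0.002
grasp_force: 6.8
```

Call:
send_rows:
  commands: [0,0,0.001,0,0,0]

```text
time_s: 4.45
position: [0.6385, -0.116, 0.2513]
ee_rot: [[0.955, 0.297, -0.0], [0.297, -0.955, -0.0], [-0.0, 0.0, -1.0]]
force: [-8.1, 1.5, 19.6]
finger_gap: -0.006
grasp_force: 9.9
```

Call:
send_rows:
  commands: [0,0,-0.004,0,0,0,0,0,-0.006,0,0,0]

```text
time_s: 4.7
position: [0.6393, -0.1161, 0.256]
ee_rot: [[0.955, 0.297, 0.002], [0.297, -0.955, -0.0], [0.001, 0.001, -1.0]]
force: [0.3, -0.2, -0.5]
finger_gap: -0.001
grasp_force: 0.0
```

Call:
send_rows:
  commands: [0,0,-0.02,0,0,0,0,0,-0.035,0,0,0,0,0,-0.035,0,0,0]

```text
time_s: 5.08
position: [0.6396, -0.1161, 0.2921]
ee_rot: [[0.955, 0.297, 0.003], [0.297, -0.955, -0.001], [0.003, 0.002, -1.0]]
force: [-0.7, 0.7, 1.4]
finger_gap: 0.0
grasp_force: 0.0
```

```bash
python3 caps.py w3
```

```text
[139. 134.] 456 [ 0.6666 -0.034   0.0654] z90 0.0664
[256. 219.] 2135 [ 0.6401 -0.1149  0.0774] z90 0.0784
[ 63. 254.] 2522 [ 0.5862 -0.0092  0.0871] z90 0.0882
[ 0.63911732 -0.11591326  0.29119272] [-1.10734634  0.09377066 -0.69000129]
```

Switch 2 latched as well. I press switch 3 to confirm it is the faulty one.

Call:
send_rows:
  commands: [-0.0095,-0.06,0,0,0,0,-0.0195,-0.121,0,0,0,0,-0.0195,-0.121,0.015,0,0,0,-0.0195,-0.121,0.026,0,0,0,-0.0195,-0.121,0.032,0,0,0]

```text
time_s: 5.75
position: [0.5846, -0.0069, 0.2576]
ee_rot: [[0.955, 0.296, -0.001], [0.296, -0.955, 0.0], [-0.001, -0.001, -1.0]]
force: [-1.2, 1.1, 2.8]
finger_gap: -0.004
grasp_force: 1.7
```

Call:
send_rows:
  commands: [0,0,0.003,0,0,0,0,0,0.006,0,0,0]

```text
time_s: 6.0
position: [0.5844, -0.0067, 0.2528]
ee_rot: [[0.955, 0.296, -0.0], [0.296, -0.955, 0.0], [-0.0, -0.0, -1.0]]
force: [-2.0, 2.0, 5.5]
finger_gap: -0.003
grasp_force: 2.7
```

Call:
send_rows:
  commands: [0,0,-0.004,0,0,0,0,0,-0.005,0,0,0]

```text
time_s: 6.25
position: [0.5843, -0.0064, 0.2583]
ee_rot: [[0.955, 0.297, 0.0], [0.297, -0.955, -0.0], [0.0, 0.0, -1.0]]
force: [-1.8, 1.1, 3.0]
finger_gap: 0.0
grasp_force: 1.5
```

Call:
send_rows:
  commands: [0,0,-0.02,0,0,0,0,0,-0.035,0,0,0,0,0,-0.035,0,0,0]

```text
time_s: 6.62
position: [0.585, -0.0063, 0.2941]
ee_rot: [[0.955, 0.297, 0.003], [0.297, -0.955, -0.0], [0.003, 0.001, -1.0]]
force: [-0.4, -0.4, -0.2]
finger_gap: -0.001
grasp_force: 0.0
```

```bash
python3 caps.py w4
```

```text
[340. 101.] 441 [ 0.6655 -0.0326  0.0655] z90 0.0665
[451. 190.] 2493 [ 0.6371 -0.1137  0.0773] z90 0.0784
[256. 222.] 1943 [ 0.5867 -0.0045  0.0874] z90 0.0884
[508. 270.] 127 [ 0.5948 -0.1909  0.0652] z90 0.0662
[ 0.58451812 -0.00622296  0.29325245] [-0.4687845  -0.69562859 -0.04380512]
```

Switch 3 springs back, so it is the faulty one. It sits at 76.2° and must go to 156.2°, a turn of +80°. I'll grip the peg at 26.2° and carry it round to 106.2°.

Call:
send_rows:
  commands: [0.036,0.025,0,0,0,-4.5,0.0725,0.0505,0,0,0,-8.9,0.0725,0.0505,0.03,0,0,-8.9,0.0725,0.0505,0.03,0,0,-8.9]
  claw: 0.5
  grip_force: 25

```text
time_s: 7.18
position: [0.6669, -0.0327, 0.2594]
ee_rot: [[0.897, 0.441, -0.007], [0.441, -0.897, 0.001], [-0.006, -0.004, -1.0]]
force: [-0.3, -0.3, -1.1]
finger_gap: 0.502
grasp_force: 0.0
```

```bash
python3 - <<'E'
from h import *
snap('wrist','w5'); s=observe(); print(s['position'],s['ee_rot'].round(3).tolist(),s['finger_gap'])
z=load('w5'); print(proj(z,[[.6687,-.0329,.066],s['position']+s['ee_rot']@[0,0,.195]]))
E
```

```text
[ 0.66723326 -0.03262761  0.26080696] [[0.897, 0.441, -0.005], [0.441, -0.897, 0.001], [-0.004, -0.003, -1.0]] 0.4987802192493692
[[260.79808646 229.41163323]
 [258.10214501 232.61194389]]
```

View pics/w5.png

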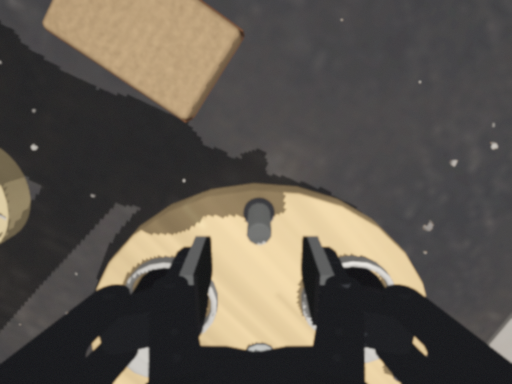

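The peg top at (259,232) is centred between the fingers, so I descend and grip.

Call:
send_rows:
  commands: [0.001,0,0.025,0,0,0,0.001,0,0.047,0,0,0,0.001,0,0.047,0,0,0]

```text
time_s: 7.6
position: [0.6681, -0.0319, 0.2149]
ee_rot: [[0.897, 0.442, -0.003], [0.442, -0.897, 0.001], [-0.003, -0.002, -1.0]]
force: [-0.2, 0.2, 0.3]
finger_gap: 0.501
grasp_force: 0.0
```

Call:
send_rows:
  commands: [0,0,0,0,0,0,0,0,0,0,0,0,0,0,0,0,0,0]
  claw: 0

```text
time_s: 7.98
position: [0.6699, -0.0323, 0.2173]
ee_rot: [[0.897, 0.441, 0.002], [0.441, -0.897, -0.0], [0.002, 0.001, -1.0]]
force: [-2.0, -0.0, 7.2]
finger_gap: 0.151
grasp_force: 24.6
```

```bash
cat > arc.py <<'E'
from h import *
import sys
# waypoints: rotate about the axis by successive steps, radius r, from peg angle a0 ; relative to current cmd pose estimate
c=np.array([.5655,-.0837]); s=observe(); p=s['position'];R=s['ee_rot']
a=np.degrees(np.arctan2(p[1]-c[1],p[0]-c[0]))
print('pos',p,'ang',a,'r',np.hypot(*(p[:2]-c)),'yaw',np.degrees(np.arctan2(R[1,0],R[0,0])),s['force'],s['finger_gap'])
step=float(sys.argv[1])
# ideal tool: x radial, y = -tangential ; rotating by d about axis
for k in range(1,6):
    d=np.radians(step*k); print(np.round([.115*(np.cos(d)-1),-.115*np.sin(d)],4),-step*k)
E
python3 arc.py 8
```

```text
pos [ 0.66988664 -0.03230017  0.21732525] ang 26.21556847626992 r 0.11635511513601231 yaw 26.189047066308145 [-1.98121645 -0.0476566   7.19774993] 0.1512789206028962
[-0.0011 -0.016 ] -8.0
[-0.0045 -0.0317] -16.0
[-0.0099 -0.0468] -24.0
[-0.0175 -0.0609] -32.0
[-0.0269 -0.0739] -40.0
```

Call:
send_rows:
  commands: [-0.0003,-0.008,0,0,0,-4,-0.0018,-0.02,0,0,0,-10,-0.0052,-0.034,0,0,0,-17.2,-0.0104,-0.048,0,0,0,-24.7,-0.0175,-0.0609,0,0,0,-32]

```text
time_s: 8.6
position: [0.6276, 0.0148, 0.2173]
ee_rot: [[0.524, 0.852, 0.004], [0.852, -0.524, -0.0], [0.002, 0.003, -1.0]]
force: [0.4, -0.7, 6.2]
finger_gap: 0.152
grasp_force: 24.8
```

```bash
python3 arc.py 8
```

```text
pos [0.62759365 0.01476685 0.21728192] ang 57.76427765321212 r 0.11641022889175386 yaw 58.407667271053924 [ 0.43446768 -0.67693799  6.17111535] 0.15157831609514
[-0.0011 -0.016 ] -8.0
[-0.0045 -0.0317] -16.0
[-0.0099 -0.0468] -24.0
[-0.0175 -0.0609] -32.0
[-0.0269 -0.0739] -40.0
```

Call:
send_rows:
  commands: [-0.0007,-0.0127,0,0,0,-6.4,-0.0029,-0.0255,0,0,0,-12.8,-0.0064,-0.0379,0,0,0,-19.2,-0.0113,-0.0497,0,0,0,-25.6,-0.0175,-0.0609,0,0,0,-32]

```text
time_s: 9.22
position: [0.567, 0.0331, 0.2173]
ee_rot: [[-0.006, 1.0, 0.005], [1.0, 0.006, 0.002], [0.002, 0.005, -1.0]]
force: [2.0, 8.5, 6.0]
finger_gap: 0.151
grasp_force: 24.8
```

```bash
python3 arc.py 8
```

```text
pos [0.56697571 0.03308354 0.21728761] ang 89.27603465017205 r 0.11679286095886911 yaw 90.33395147962591 [2.02853035 8.53044438 5.97042874] 0.15071476348428453
[-0.0011 -0.016 ] -8.0
[-0.0045 -0.0317] -16.0
[-0.0099 -0.0468] -24.0
[-0.0175 -0.0609] -32.0
[-0.0269 -0.0739] -40.0
```

Call:
send_rows:
  commands: [-0.0008,-0.012,0,0,0,-6,-0.003,-0.024,0,0,0,-12,-0.0056,-0.0327,0,0,0,-16,-0.0056,-0.0327,0,0,0,-16,-0.0056,-0.0327,0,0,0,-16]

```text
time_s: 9.85
position: [0.532, 0.0285, 0.2172]
ee_rot: [[-0.277, 0.961, -0.001], [0.961, 0.277, 0.005], [0.005, -0.0, -1.0]]
force: [-5.6, 15.3, 15.0]
finger_gap: 0.15
grasp_force: 25.7
```

```bash
python3 arc.py 8; python3 - <<'E'
from h import *
snap('top','t1')
snap('wrist','w6')
z=load('t1');im=z['im']
a=cv2.resize(im[145:260,215:345],None,fx=3,fy=3,interpolation=cv2.INTER_CUBIC)
b=cv2.resize(load('w6')['im'],(400,345)); cv2.imwrite('pics/c2.png',np.hstack([a,b])[:,:,::-1])
E
```

```text
pos [0.53196962 0.02848001 0.21721096] ang 106.6413011778928 r 0.11708390792041139 yaw 106.11023215070271 [-5.58758821 15.34867746 15.03989228] 0.15033702310112226
[-0.0011 -0.016 ] -8.0
[-0.0045 -0.0317] -16.0
[-0.0099 -0.0468] -24.0
[-0.0175 -0.0609] -32.0
[-0.0269 -0.0739] -40.0
```

View pics/c2.png

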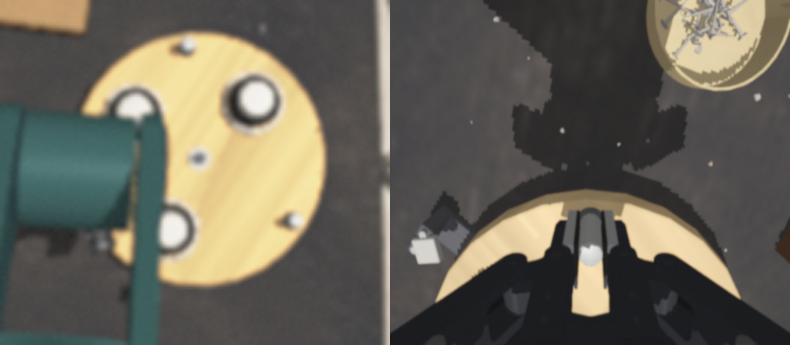

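The top view shows the disc turned, with the faulty switch at (172,230) in the left half, near the pointer at (103,243). Half of it is hidden by the arm. I release, lift and clear away to measure.

Call:
send_rows:
  commands: [0,0,0,0,0,0,0,0,0,0,0,0,0,0,0,0,0,0]
  claw: 0.45

```text
time_s: 10.32
position: [0.5333, 0.0258, 0.2157]
ee_rot: [[-0.279, 0.96, 0.0], [0.96, 0.279, -0.0], [-0.0, 0.0, -1.0]]
force: [0.1, -0.1, -0.2]
finger_gap: 0.452
grasp_force: 0.0
```

Call:
send_rows:
  commands: [0,0,-0.03,0,0,0,0,0,-0.08,0,0,0,0,0,-0.13,0,0,0,-0.03,-0.04,-0.15,0,0,0,-0.06,-0.08,-0.15,0,0,0]

```text
time_s: 10.95
position: [0.4733, -0.0549, 0.3677]
ee_rot: [[-0.28, 0.96, 0.005], [0.96, 0.28, -0.002], [-0.003, 0.004, -1.0]]
force: [0.5, -0.4, 0.3]
finger_gap: 0.449
grasp_force: 0.0
```

Call:
send_rows:
  commands: [-0.04,-0.045,0,0,0,0,-0.08,-0.09,0,0,0,0,-0.12,-0.135,0,0,0,0,-0.16,-0.18,0,0,0,0,-0.2,-0.22,0,0,0,0]

```text
time_s: 11.58
position: [0.3159, -0.3089, 0.3658]
ee_rot: [[-0.278, 0.961, 0.0], [0.961, 0.278, -0.0], [-0.0, 0.0, -1.0]]
force: [1.4, -0.5, -0.1]
finger_gap: 0.449
grasp_force: 0.0
```

```bash
cat > meas.py <<'E'
from fit import *
import sys
f=sys.argv[1]; snap('top',f); z=load(f); im=z['im'].astype(int); C=cloud(z)
def cc(im):
    m=((im.min(-1)>165)&(im.max(-1)-im.min(-1)<28)).astype(np.uint8); m[:150]=0;m[252:]=0;m[:,:228]=0;m[:,335:]=0
    n,l,st,ce=cv2.connectedComponentsWithStats(m); return [(ce[i].round(1),st[i][4],np.percentile(C[l==i][:,2],50).round(4)) for i in range(1,n) if st[i][4]>4]
B=cc(im)
for b in B: print(*b)
caps=[b for b in B if b[1]>65]
pegs=[b for b in B if b[1]<25 and .05<b[2]<.08]
def res(p):
    def rm(t,r,h): a=np.radians(p[0]+t); return proj(z,[.5655+r*np.cos(a),-.0837+r*np.sin(a),h])[0]
    out=[]
    for b in caps: out.append(min((b[0]-rm(t,.08,.088 if t==280 else .078) for t in(80,180,280)),key=np.linalg.norm))
    for b in pegs: out.append(min((b[0]-rm(t,.115,.066) for t in(0,130,230)),key=np.linalg.norm))
    return np.concatenate(out)
s=least_squares(res,[156.2+80]); print('turn',s.x-156.2,s.fun.round(2))
print('front_spot px at cap',proj(z,[.5655+.08*np.cos(np.radians(156.2)),-.0837+.08*np.sin(np.radians(156.2)),.088]))
a=cv2.resize(z['im'][145:260,215:345],None,fx=5,fy=5,interpolation=cv2.INTER_CUBIC); cv2.imwrite('pics/c_'+f+'.png',a[:,:,::-1])
E
python3 meas.py t2
```

```text
[277.5 159.5] 12 0.0665
[300.4 177.3] 93 0.0783
[259.6 181.4] 92 0.0778
[280.9 197.6] 17 0.0359
[245.4 207.4] 13 0.0668
[271.3 221.1] 99 0.0874
[313.2 218.2] 11 0.0653
[262.1 242.3] 39 0.0338
turn [79.08108554] [ 0.25  0.04  0.19 -0.1   0.32  0.06  0.22  0.5   0.77  0.12  0.01  0.13]
front_spot px at cap [[271.38220257 221.2109412 ]]
```

View pics/c_t2.png

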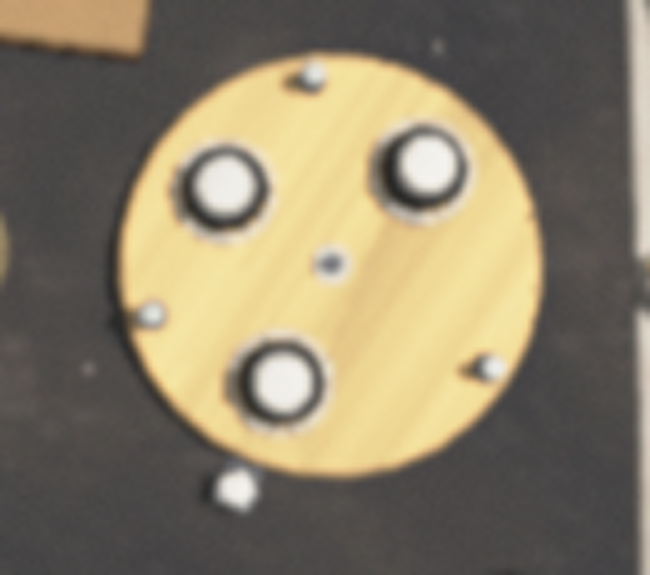

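The faulty cap is at pixel (271.3,221.1) and the predicted front spot is at (271.4,221.2). I'll check the angle with one close wrist look.

Call:
send_rows:
  commands: [0.019,0.043,0,0,0,0,0.038,0.086,0,0,0,0,0.057,0.129,0,0,0,0,0.076,0.172,0,0,0,0,0.094,0.215,0,0,0,0]

```text
time_s: 12.25
position: [0.4988, -0.1559, 0.3656]
ee_rot: [[-0.279, 0.96, -0.0], [0.96, 0.279, -0.0], [-0.0, -0.0, -1.0]]
force: [0.4, -1.7, -0.2]
finger_gap: 0.452
grasp_force: 0.0
```

Call:
send_rows:
  commands: [0,0,0,0,0,0,0,0,0,0,0,0]

```text
time_s: 12.5
position: [0.4973, -0.157, 0.3653]
ee_rot: [[-0.279, 0.96, -0.001], [0.96, 0.279, 0.0], [0.0, -0.001, -1.0]]
force: [-0.4, -0.5, 0.4]
finger_gap: 0.448
grasp_force: 0.0
```

```bash
python3 - <<'E'
from h import *
snap('wrist','w7'); z=load('w7')
psi=np.radians(156.2);c=np.array([.5655,-.0837]);u=np.array([np.cos(psi),np.sin(psi)])
P=[[*c,.04],[*(c+.137*u),.034],[*(c+.08*u),.088]]
q=proj(z,P); print(q)
im=z['im'].copy()
for x in q: cv2.drawMarker(im,tuple(int(round(v)) for v in x),(255,0,0),cv2.MARKER_CROSS,9,1)
cv2.imwrite('pics/w7m.png',cv2.resize(im,(768,576),interpolation=cv2.INTER_CUBIC)[:,:,::-1])
E
```

```text
[[353.93597604 118.97941909]
 [234.29848495  11.50662995]
 [292.28532051  50.14371988]]
```

View pics/w7m.png

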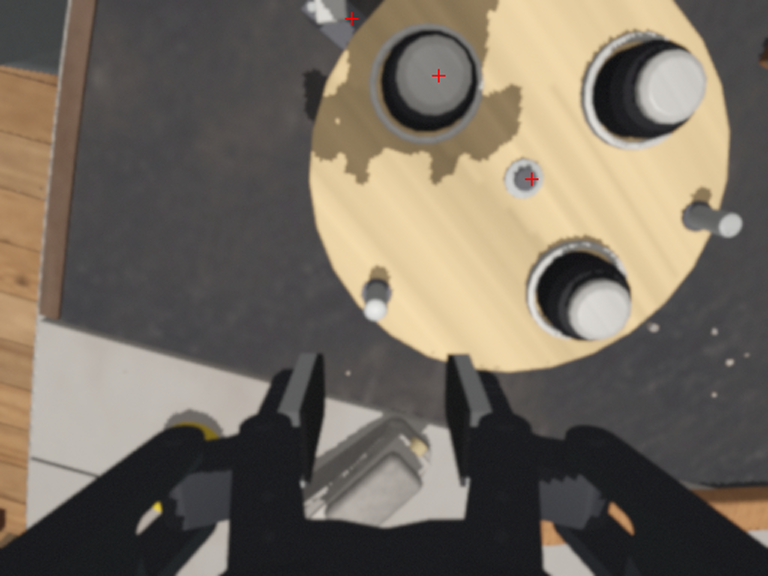

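Call:
send_rows:
  commands: [0.04,-0.01,0,0,0,0,0.08,-0.03,0,0,0,0,0.08,-0.03,0,0,0,0,0.08,-0.03,0,0,0,0]

```text
time_s: 13.05
position: [0.4466, -0.0894, 0.3661]
ee_rot: [[-0.278, 0.961, 0.001], [0.961, 0.278, -0.001], [-0.001, 0.001, -1.0]]
force: [0.3, -0.1, -0.5]
finger_gap: 0.45
grasp_force: 0.0
```

```bash
cat > rect.py <<'E'
from h import *
snap('wrist','w8'); z=load('w8')
# metric top-down view, plane z=.040: u along -y, v along -x ; 3 px/mm
def rect(zz,x0=.60,y0=.02,W=540,H=600,s=.00035):
    v,u=np.mgrid[0:H,0:W]; P=np.stack([x0-v*s,y0-u*s,np.full(u.shape,zz)],-1).reshape(-1,3)
    m=proj(z,P).reshape(H,W,2).astype(np.float32); return cv2.remap(z['im'],m[...,0],m[...,1],cv2.INTER_CUBIC)
a=rect(.040); cv2.imwrite('pics/r8.png',a[:,:,::-1])
E
python3 rect.py
```

```text
(no output)
```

View pics/r8.png

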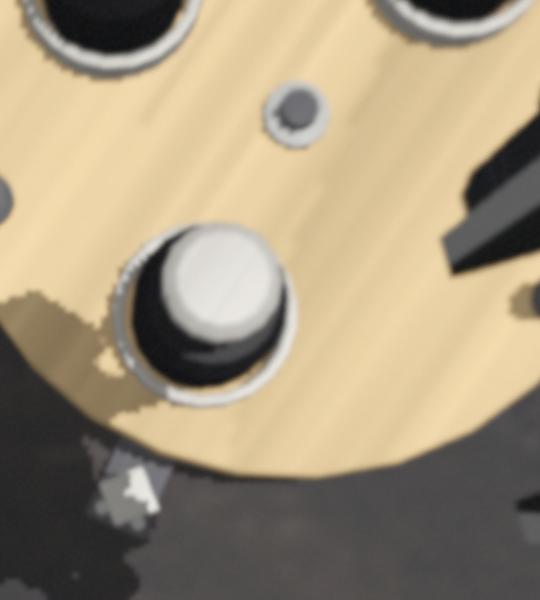

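The rectified view puts the ring at 24.1° from the −x axis and the pointer at about 23.5°. That leaves the switch roughly 1 mm from square, which is good enough. Nothing is touching the robot, so I hand in.

```bash
python3 -c "
from bench import *
print(hand_in())"
```

```text
the job is handed in; nothing more can be done
None
```

The job is handed in: the faulty switch, which started at 280° from the pointer, now faces it to within about 1 mm by camera. The two sound switches are latched fully down, all three still stand in their rings, and I touched nothing beside the turntable.

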